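Raise the lab jack under the controller module

ROBOT

A 7-joint arm with a two-finger parallel gripper is mounted at the origin on the work surface. World frame = base frame: x ahead of the robot, y to its left, z up, the work surface at z = 0. Lengths are in m, angles in rad, forces in N, time in s.
With the tool pointing down it reaches from about 0.4 to 0.85 m from the base axis. Payload 10.4 kg.
Tool frame: the origin (TCP) lies at the centre of the arm's flange, where the gripper is bolted on; the fingertips stand 173 mm ahead of it and the grasp point (between the pads) lies 155 mm ahead of it; z points along the fingers, y is the line along which they close (so a half turn about z gives the same grasp; the last joint's range is limited). The gripper opens to 85 mm and grips with 20 to 120 N. Pads are 22 mm wide; open, the fingers measure 114 mm over their backs; the gripper's body (76 mm by 85 mm) begins 54 mm behind the grasp point. The pads swing forward as they close: fully open they stand 13 mm farther back than shut.
Start: joints at [1.208, 0.332, -0.065, 1.46, 0.022, 1.35, -0.088], TCP at [0.208, -0.589, 0.405] pointing down, gripper open.
Joint ranges: [-2.6, 2.6], [-0.5, 2.12], [-1.47, 1.34], [0.16, 2.42], [-1.27, 4.41], [0.06, 2.06], [-2.6, 2.6]. Speed limits (rad/s): [2.22, 2.22, 2.79, 2.79, 3.14, 3.14, 3.14].

INTERFACE

Orientations are given as a unit quaternion [x, y, z, w].
In Python, from workcell import manip, viewer, finder gives the robot as it stands.
- The arm moves only by the tool arm_command, never from a script. Its argument "plan" is a list of rows, each an object with "dp": the shift along the tool's x, y, z in mm, a list of three; "spin": the turn about the tool's z in rad. A call has 1 to 5 rows; each row shifts and turns the commanded pose from where the row before left it, along the tool's axes as they then stand; what a row does not reach is not made up. A row lasts 1/10 s, in which the tool goes at most 50 mm and 8.59 degrees, less where a joint would pass 70% of its speed; a pose out of reach is approached as far as the arm can. A call is refused whole if a number of a shift passes 50 or a number of a turn 0.15, either way. A call with a gripper value outside its range is refused whole. "grip" is the closure, from -1 (fully open) to 1 (shut), set as the call begins (left out, the last holds). The fingers move at their own pace and stop on an object; "newtons" is the grip in N (left out, the last holds). Time passes only in rows, so rows that do not move let the fingers close. It gives the time, the measured TCP pose, the force, the opening and the grip force at its end, in the units of the state.
- manip.get_obs(): the state, without advancing time (a new reading comes with each control period).
- viewer.camera(name): name is "scene" or "top" or "wrist"; returns the picture (400x640x3 uint8, blue, green, red); there is no depth.
- viewer.camera_params(name): a dict with "vertical_fov" (degrees; the focal length in pixels is half the picture's height over the tangent of half this angle, whatever the lens; pixels are square), "cx", "cy" (the principal point, pixels), "R" (3x3) and "t" (3): a world point X has camera coordinates R X + t; the wrist camera has in their place "T_tool_cam" (4x4, takes a point from camera to tool coordinates, whose origin is the TCP and whose axes are the flange's). Camera axes: x right, y down, z forward; pixel columns grow to the right and rows downward; lengths in m; the calibration is good to about 2 mm. A picture is of the moment at which its call begins: read the wrist's pose just before it. camera_params takes no time and is no camera call.
- manip.hand_in(): hands the job in; it is judged then, once.
Trained networks look in the newest picture that a camera, given by its name, has taken for a name from the list of things; names that differ only in an ending like _2 or _b are one class to them, and where a whole thing is asked for, a point or a joint stands for the part that bears it (a point fixed in the world has none). Each returns a list of dicts, best first, with "score" (0 to 1); they miss things now and then, are a little off and sometimes report something else, mostly with a low value. They report only what shows in the picture. A call takes as long as a camera call.
- finder.find_in(camera, thing): "position" ([x, y, z] in m, in world coordinates, good to about 4 mm: the middle of the surface that is visible of it).
The state is a dict: "clock": time; "joint_pos": joint angles; "joint_velocities": joint speeds; "tau": joint torques, N m; "position": TCP position; "ee_rot": TCP orientation; "ft_force": force on the tool from outside, world axes, zero at the start; "torque": the same for the moment, N m; "grip_width": opening from 0.0 (shut) to 1.0 (fully open); "grasp_force": force on a finger pad.
Only numpy, scipy, OpenCV 4.12 (cv2) and the standard library are available. Lean on these libraries where they do the work, as an engineer would, in place of code of your own. Each camera call takes 0.05 s, during which the arm holds its last target. There are 200 camera calls.

TASK

A controller module rests by its side lugs on a fork, above one of two small screw jacks. Turn the knob of that jack clockwise until its platform touches the module from below and just lifts it off the fork, by about half a centimetre, and leave it standing level on the platform. Do not turn the other jack, which only carries a heat sink.

Things in the scene. Friction and masses are not known exactly. Their poses are not given: they have to be found in the camera images.
- jack_knob_grip (a point): Knob of the jack to raise: black upright bar 46 mm long, 16 wide, 42 tall, white line on top, on a 44 mm disc, on a gearbox 150 mm from the platform's middle, robot's side. Point on its vertical axis, 14 mm below the bar's top, 28 above the disc. x along the bar, y across (grip here), z up. Clockwise from above lifts 20 mm per rad; travel 1.7 rad from the start; takes 0.2 N m, stays where left.
- jack_top (a point): The top face of that jack's platform, at its middle: an aluminium plate 100 x 92 mm on scissor legs, 80 mm above the table at the start. z is up.
- module_base (a point): Middle of the underside of the loose black controller module (70 x 90 x 65 mm, about 0.2 kg, screw terminals on top). Steel lugs stick out at both sides, undersides 30 mm above this point, resting on the fork at the start, with 7 to 22 mm of air between this point and the platform. z is up.
- fork_arms (a point): The middle of the fork, at the level of the top faces of its two level aluminium arms (12 mm wide, 8 mm thick, 116 mm apart), which are fixed to a stand behind the jack. While the module rests on them its underside is 30 mm below this point.
- spare_top (a point): The top face, at its middle, of the platform of the other jack, of the same make, with a finned heat sink on it and no fork above: to be left alone.

How it is judged:
By the outcome, as a careful person would: the job done as asked, in the order asked, and still so for the second after the job is handed in, with the robot touching nothing.
It also fails if it takes over 29 s, if anything falls off the work surface, if the arm or the gripper's body presses on something with over 40 N, if the wrist force passes 120 N, or if a joint passes its speed limit or range.

## Working session

There is one attempt and no reset: what is moved stays moved. The work goes in short steps, Python scripts to look and compute and a tool call to move; the robot and the scene stay as the last step left them, time stands still between calls to the robot, and variables do not carry over. Pictures are saved under pics/ and viewed, at most 10 in all, crops included, and the job is handed in when it is done.

Besides the shell and the picture viewer there is one more tool, called after ">>>" as name(argument=value, ...) on one line, values as JSON. arm_command: Moves the arm, as the interface text tells. Its arguments: {"type":"object","properties":{"plan":{"type":"array","items":{"type":"object","properties":{"dp":{"type":"array","items":{"type":"number"}},"spin":{"type":"number"}}}},"grip":{"type":"number"},"newtons":{"type":"number"}},"required":["plan"]}

```bash
mkdir -p pics; python3 - <<'E'
from workcell import manip, viewer, finder
import cv2,numpy as np
o=manip.get_obs();print({k:np.round(v,3) for k,v in o.items()})
for c in ("scene","top"):
    im=viewer.camera(c);cv2.imwrite(f"pics/{c}1.png",im)
    p=viewer.camera_params(c);print(c,p)
    for t in ("jack_knob_grip","jack_top","module_base","fork_arms","spare_top"):
        for d in finder.find_in(c,t)[:3]:print(c,t,round(d['score'],2),np.round(d['position'],3))
E
```

```text
{'clock': np.float64(0.0), 'joint_pos': array([ 1.208,  0.333, -0.065,  1.461,  0.022,  1.35 , -0.088]), 'joint_velocities': array([-0.   ,  0.001,  0.   ,  0.001, -0.   , -0.001,  0.   ]), 'tau': array([ 0.0000e+00, -6.2545e+01,  4.9000e-02, -3.9159e+01,  1.6000e-02,
        1.0000e-02,  0.0000e+00]), 'position': array([ 0.208, -0.589,  0.404]), 'ee_rot': array([ 0.986,  0.169, -0.   , -0.001]), 'ft_force': array([0.313, 0.715, 0.221]), 'torque': array([-0.005, -0.024, -0.058]), 'grasp_force': np.float64(0.0), 'grip_width': np.float64(0.998)}
scene {'vertical_fov': 57.89527302794087, 'cx': 317.2989940006835, 'cy': 195.2741174884274, 'R': array([[ 0.88074701,  0.47355579, -0.00544149],
       [ 0.3435608 , -0.64679861, -0.68089466],
       [-0.32596115,  0.59782646, -0.73236115]]), 't': array([-0.4866394 , -0.10187742,  1.00515839])}
scene jack_knob_grip 0.64 [0.464 0.235 0.092]
scene jack_top 0.9 [0.628 0.169 0.08 ]
scene module_base 0.71 [0.612 0.182 0.158]
scene fork_arms 0.98 [0.7   0.159 0.116]
scene spare_top 0.93 [ 0.612 -0.254  0.081]
top {'vertical_fov': 49.78009602289911, 'cx': 321.08584836931254, 'cy': 196.62417647557075, 'R': array([[-0.01754044, -0.99972635, -0.01547776],
       [-0.9851418 ,  0.01992551, -0.17058317],
       [ 0.17084489,  0.01225568, -0.98522171]]), 't': array([-0.01278006,  0.56055259,  1.09752446])}
top jack_knob_grip 0.47 [0.46  0.235 0.098]
top jack_top 0.75 [0.565 0.212 0.081]
top module_base 0.64 [0.698 0.165 0.116]
top module_base 0.58 [0.604 0.196 0.153]
top fork_arms 0.65 [0.696 0.167 0.116]
top spare_top 0.62 [ 0.592 -0.233  0.081]
```

View pics/scene1.png

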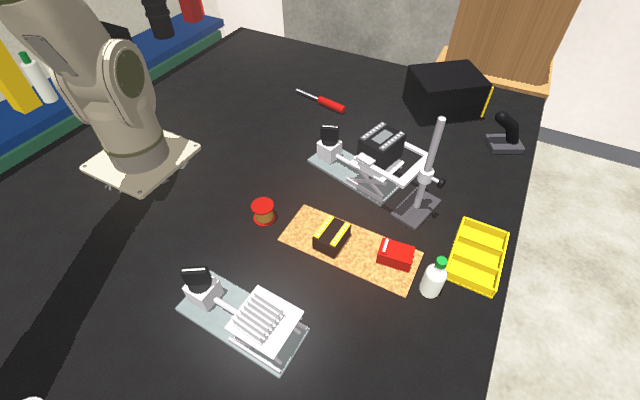

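View pics/top1.png

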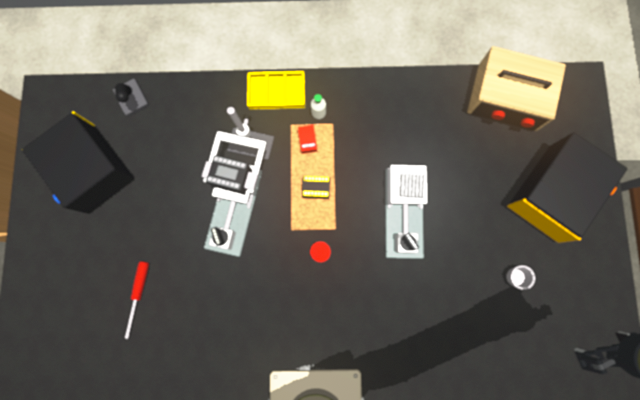

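The module is on the left jack (top picture: module about (230,172), its knob about (220,236)). The spare jack's knob is at (407,241). I'll move above the left knob now.

>>> arm_command(plan=[{"dp":[35,-26,0]},{"dp":[35,-26,0]},{"dp":[35,-26,0]},{"dp":[35,-26,0]},{"dp":[35,-26,0]}], grip=-1)

```text
invalid input at $.plan[0]: expected keys dp, spin
```

>>> arm_command(plan=[{"dp":[35,-26,0]},{"dp":[35,-26,0]},{"dp":[35,-26,0]},{"dp":[18,-38,0]},{"dp":[18,-38,0]}])

```text
invalid input at $.plan[0]: expected keys dp, spin
```

>>> arm_command(plan=[{"dp":[18,-38,0]},{"dp":[18,-38,0]},{"dp":[18,-38,0]},{"dp":[18,-38,0]},{"dp":[18,-38,0]}])

```text
invalid input at $.plan[0]: expected keys dp, spin
```

>>> arm_command(plan=[{"dp":[18,-38,0]},{"dp":[18,-38,0]},{"dp":[18,-38,0]},{"dp":[18,-38,0]},{"dp":[0,0,0]}])

```text
invalid input at $.plan[0]: expected keys dp, spin
```

>>> arm_command(plan=[{"dp":[35,-26,0],"spin":0},{"dp":[35,-26,0],"spin":0},{"dp":[35,-26,0],"spin":0},{"dp":[35,-26,0],"spin":0},{"dp":[35,-26,0],"spin":0}], grip=-1)

```text
clock: 1.1
position: [0.3307, -0.4068, 0.4049]
ee_rot: [0.986, 0.169, 0.0, 0.0]
ft_force: [1.2, 0.7, 0.6]
grip_width: 1.002
grasp_force: 0.0
```

>>> arm_command(plan=[{"dp":[35,-26,0],"spin":0},{"dp":[35,-26,0],"spin":0},{"dp":[35,-26,0],"spin":0},{"dp":[18,-38,0],"spin":0},{"dp":[18,-38,0],"spin":0}])

```text
clock: 1.6
position: [0.412, -0.2143, 0.4047]
ee_rot: [0.986, 0.169, 0.0, 0.0]
ft_force: [0.6, 0.4, -0.1]
grip_width: 1.002
grasp_force: 0.0
```

>>> arm_command(plan=[{"dp":[18,-38,0],"spin":0},{"dp":[18,-38,0],"spin":0},{"dp":[18,-38,0],"spin":0},{"dp":[18,-38,0],"spin":0},{"dp":[18,-38,0],"spin":0}])

```text
clock: 2.1
position: [0.4329, -0.0053, 0.405]
ee_rot: [0.986, 0.169, 0.0, 0.0]
ft_force: [0.8, -0.8, -0.6]
grip_width: 1.001
grasp_force: 0.0
```

>>> arm_command(plan=[{"dp":[18,-38,0],"spin":0},{"dp":[18,-38,0],"spin":0},{"dp":[18,-38,0],"spin":0},{"dp":[0,0,0],"spin":0},{"dp":[0,0,0],"spin":0}])

```text
clock: 2.6
position: [0.4459, 0.1191, 0.4047]
ee_rot: [0.985, 0.17, 0.0, 0.0]
ft_force: [-0.0, -0.3, 0.1]
grip_width: 1.004
grasp_force: 0.0
```

```bash
cat > h.py <<'E'
from workcell import manip, viewer, finder
import cv2,numpy as np
from scipy.spatial.transform import Rotation as Ro
def wrist(name):
    o=manip.get_obs(); im=viewer.camera("wrist"); cv2.imwrite(f"pics/{name}.png",im)
    p=viewer.camera_params("wrist"); T=np.eye(4);T[:3,:3]=Ro.from_quat(o["ee_rot"]).as_matrix();T[:3,3]=o["position"]
    return im,p,T@p["T_tool_cam"]
def onplane(p,W,uv,z):
    f=200/np.tan(np.radians(p["vertical_fov"]/2))
    d=W[:3,:3]@np.array([(uv[0]-p["cx"])/f,(uv[1]-p["cy"])/f,1]); c=W[:3,3]
    return c+d*(z-c[2])/d[2]
E
python3 - <<'E'
from h import *
im,p,W=wrist("w1");np.savez("w1.npz",W=W);print(p)
for t in ("jack_knob_grip","jack_top","module_base","fork_arms"):
    for d in finder.find_in("wrist",t)[:3]:print(t,round(d['score'],2),np.round(d['position'],3))
E
```

```text
{'vertical_fov': 65.70887530110205, 'cx': 319.5326180284743, 'cy': 198.87453994055087, 'T_tool_cam': array([[ 3.91346442e-04, -9.46705791e-01, -3.22099352e-01,
         8.18093474e-02],
       [ 9.99999820e-01,  2.23795409e-04,  5.57213048e-04,
        -2.11366439e-04],
       [-4.55432462e-04, -3.22099512e-01,  9.46705708e-01,
         3.04317907e-02],
       [ 0.00000000e+00,  0.00000000e+00,  0.00000000e+00,
         1.00000000e+00]])}
jack_knob_grip 0.77 [0.459 0.237 0.101]
jack_top 0.78 [0.563 0.197 0.082]
module_base 0.61 [0.572 0.167 0.128]
fork_arms 0.77 [0.569 0.15  0.12 ]
```

View pics/w1.png

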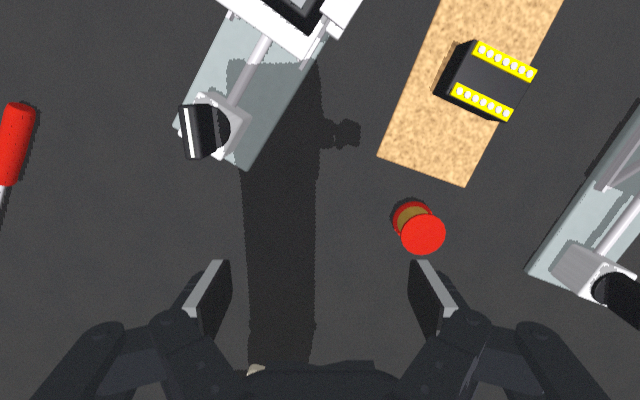

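The bar's white line runs from about (187,107) to (192,158), with the disc below it and the jack base plate pointing away toward the module.

```bash
python3 - <<'E'
from h import *
W=np.load("w1.npz")["W"];p=viewer.camera_params("wrist")
for z in (.10,.11,.12,.13):
    a=onplane(p,W,(187,106),z);b=onplane(p,W,(192,158.5),z);d=a-b
    print(z,np.round((a+b)/2,4),np.linalg.norm(d),np.degrees(np.arctan2(d[1],d[0])))
im=cv2.imread("pics/w1.png")[70:190,150:270];cv2.imwrite("pics/w1c.png",cv2.resize(im,None,fx=5,fy=5,interpolation=2))
E
```

```text
0.1 [0.4543 0.2424 0.1   ] 0.045099589865963234 17.408510018147904
0.11 [0.4568 0.2389 0.11  ] 0.043455288741557144 17.408510018147933
0.12 [0.4593 0.2354 0.12  ] 0.041810987617151095 17.408510018147908
0.13 [0.4618 0.2319 0.13  ] 0.040166686492744935 17.408510018147886
```

View pics/w1c.png

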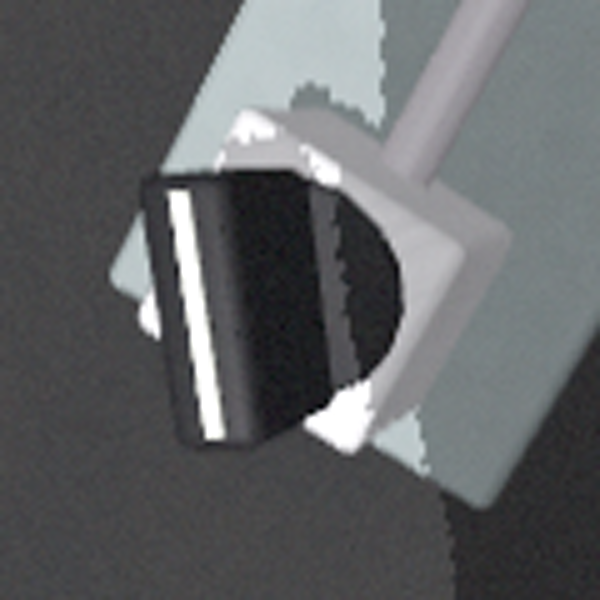

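>>> arm_command(plan=[{"dp":[17,-36,25],"spin":0},{"dp":[17,-36,25],"spin":0},{"dp":[17,-37,25],"spin":0},{"dp":[0,0,0],"spin":0},{"dp":[0,0,0],"spin":0}])

```text
clock: 3.35
position: [0.4577, 0.2383, 0.3289]
ee_rot: [0.986, 0.17, -0.001, -0.0]
ft_force: [-0.0, -0.7, -0.3]
grip_width: 1.0
grasp_force: 0.0
```

```bash
python3 - <<'E'
from h import *
im,p,W=wrist("w2");np.savez("w2.npz",W=W);o=manip.get_obs();print(o["position"],o["ee_rot"],o["joint_pos"].round(2))
for t in ("jack_knob_grip","jack_top","module_base","fork_arms"):
    for d in finder.find_in("wrist",t)[:2]:print(t,round(d['score'],2),np.round(d['position'],3))
W1=np.load("w1.npz")["W"]
for z in (.10,.11,.12):
    q=[onplane(p,W1,(150+u/5,70+v/5),z) for u,v in((142,178),(218,180),(255,443),(183,443))]
    d=q[0]+q[1]-q[2]-q[3];print(z,np.mean(q,0).round(4),np.linalg.norm(d)/2,np.degrees(np.arctan2(d[1],d[0])))
cv2.imwrite("pics/w2c.png",cv2.resize(im[100:340,200:440],None,fx=2.5,fy=2.5,interpolation=2))
E
```

```text
[0.45816777 0.23741296 0.32965926] [ 9.85667566e-01  1.68699071e-01 -2.07417349e-04  1.70928454e-04] [ 0.22  0.26 -0.89  1.81  0.22  1.18 -1.96]
jack_knob_grip 0.81 [0.459 0.244 0.11 ]
jack_top 0.64 [0.566 0.218 0.081]
module_base 0.71 [0.581 0.195 0.158]
fork_arms 0.54 [0.566 0.15  0.122]
fork_arms 0.24 [0.582 0.193 0.156]
0.1 [0.4544 0.2421 0.1   ] 0.04532491572512873 20.484874398882216
0.11 [0.4569 0.2386 0.11  ] 0.04367239936939381 20.484874398882237
0.12 [0.4594 0.2351 0.12  ] 0.042019883013658915 20.48487439888225
```

View pics/w2c.png

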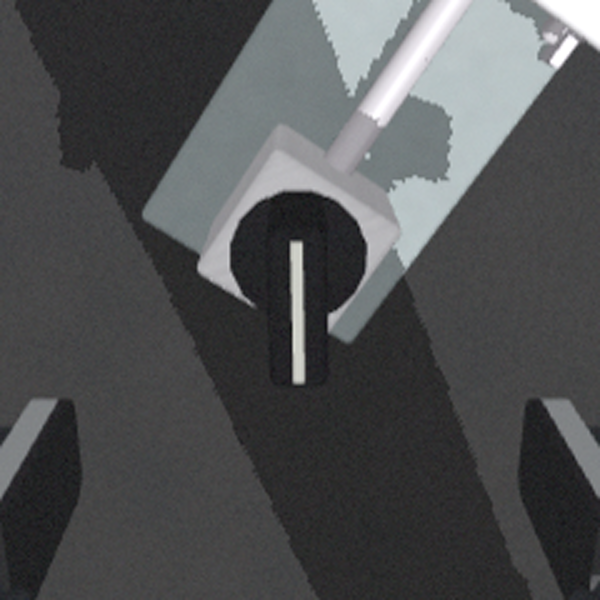

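The clockwise turn would push joint 7 toward its limit (it reads -1.96), so I'll take the equivalent grasp half a turn the other way.

>>> arm_command(plan=[{"dp":[-2.5,0,0],"spin":-0.149},{"dp":[0,0,0],"spin":-0.149},{"dp":[0,0,0],"spin":-0.149},{"dp":[0,0,0],"spin":-0.149},{"dp":[0,0,0],"spin":-0.149}])

```text
clock: 4.1
position: [0.4558, 0.2365, 0.3303]
ee_rot: [0.855, 0.518, 0.0, 0.001]
ft_force: [0.1, 0.3, 1.2]
grip_width: 0.998
grasp_force: 0.0
```

```bash
python3 -c "
from h import *
o=manip.get_obs();print(o['clock'],o['position'],o['ee_rot'],o['joint_pos'].round(2))"
```

```text
4.1 [0.45575238 0.23652912 0.33031534] [8.55304309e-01 5.18125250e-01 4.78369961e-04 7.31311241e-04] [ 0.32  0.29 -1.    1.81  0.26  1.19 -1.25]
```

>>> arm_command(plan=[{"dp":[0,0,0],"spin":-0.149},{"dp":[0,0,0],"spin":-0.149},{"dp":[0,0,0],"spin":-0.149},{"dp":[0,0,0],"spin":-0.149},{"dp":[0,0,0],"spin":-0.149}])

```text
clock: 4.6
position: [0.4558, 0.2365, 0.3302]
ee_rot: [0.608, 0.794, 0.0, 0.001]
ft_force: [-0.4, 0.1, -0.3]
grip_width: 1.001
grasp_force: 0.0
```

>>> arm_command(plan=[{"dp":[0,0,0],"spin":-0.149},{"dp":[0,0,0],"spin":-0.149},{"dp":[0,0,0],"spin":-0.149},{"dp":[0,0,0],"spin":-0.149},{"dp":[0,0,0],"spin":-0.149}])

```text
clock: 5.1
position: [0.4558, 0.2365, 0.3302]
ee_rot: [0.278, 0.961, -0.0, 0.001]
ft_force: [-0.1, -0.1, 0.2]
grip_width: 1.0
grasp_force: 0.0
```

>>> arm_command(plan=[{"dp":[0,0,0],"spin":-0.149},{"dp":[0,0,0],"spin":-0.149},{"dp":[0,0,0],"spin":-0.149},{"dp":[0,0,0],"spin":-0.149},{"dp":[0,0,0],"spin":-0.149}])

```text
clock: 5.6
position: [0.4559, 0.2364, 0.33]
ee_rot: [-0.091, 0.996, -0.001, 0.0]
ft_force: [-0.6, -0.8, 0.2]
grip_width: 0.999
grasp_force: 0.0
```

>>> arm_command(plan=[{"dp":[0,0,0],"spin":-0.12},{"dp":[0,0,0],"spin":-0.06},{"dp":[0,0,0],"spin":0},{"dp":[0,0,0],"spin":0}])

```text
clock: 6.0
position: [0.4557, 0.2368, 0.3299]
ee_rot: [-0.177, 0.984, -0.0, 0.0]
ft_force: [0.3, -1.0, -0.2]
grip_width: 1.0
grasp_force: 0.0
```

```bash
python3 - <<'E'
from h import *
im,p,W=wrist("w3");np.savez("w3.npz",W=W);o=manip.get_obs();print(o["clock"],o["position"],o["ee_rot"],o["joint_pos"].round(2))
for t in ("jack_knob_grip","jack_top","module_base","fork_arms"):
    for d in finder.find_in("wrist",t)[:2]:print(t,round(d['score'],2),np.round(d['position'],3))
E
```

```text
6.05 [0.45561466 0.23694622 0.32982459] [-1.76785282e-01  9.84249333e-01 -4.08002792e-04  2.17354199e-04] [ 0.57  0.54 -1.42  1.8   0.55  1.3   0.94]
jack_knob_grip 0.58 [0.45  0.238 0.107]
jack_top 0.95 [0.569 0.222 0.081]
module_base 0.87 [0.575 0.214 0.117]
```

View pics/w3.png

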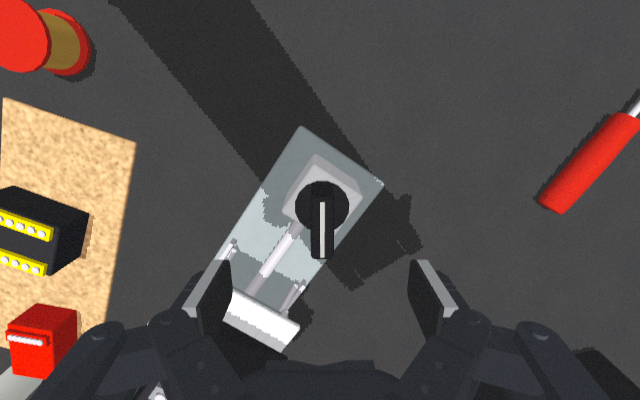

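The half turn leaves the bar's line vertical in the picture at about (322,230). Averaging the two opposite views puts its axis near (0.458, 0.239), so I'll correct to that, descend and grip.

>>> arm_command(plan=[{"dp":[-3,1,25],"spin":0},{"dp":[0,0,25],"spin":0},{"dp":[0,0,20],"spin":0},{"dp":[0,0,10],"spin":0},{"dp":[0,0,0],"spin":0}])

```text
clock: 6.75
position: [0.4576, 0.2392, 0.2489]
ee_rot: [-0.178, 0.984, -0.0, -0.001]
ft_force: [0.9, -0.6, 0.1]
grip_width: 1.0
grasp_force: 0.0
```

>>> arm_command(plan=[{"dp":[0,0,0],"spin":0},{"dp":[0,0,0],"spin":0},{"dp":[0,0,0],"spin":0},{"dp":[0,0,0],"spin":0},{"dp":[0,0,0],"spin":0}], grip=1, newtons=40)

```text
clock: 7.25
position: [0.4581, 0.2393, 0.2501]
ee_rot: [-0.178, 0.984, -0.0, 0.0]
ft_force: [-1.6, -2.2, 4.6]
grip_width: 0.181
grasp_force: 41.8
```

```bash
cat > trk.py <<'E'
import sys
from h import *
n=sys.argv[1]
im=viewer.camera("scene");cv2.imwrite(f"pics/{n}.png",im)
o=manip.get_obs();q=o["ee_rot"];print(o["clock"],"ang",2*np.arctan2(q[1],q[0]),"ft",o["ft_force"].round(1),o["torque"].round(2))
if n!="s0":
    f=lambda s:cv2.cvtColor(cv2.imread(f"pics/{s}.png"),6)
    a,b=f("s0"),f(n)
    for lab,(x0,x1,y0,y1) in dict(module=(362,402,124,152),fork=(404,424,160,182),platform=(355,385,178,200)).items():
        M=np.eye(2,3,dtype=np.float32)
        try: cc,M=cv2.findTransformECC(a[y0:y1,x0:x1],b[y0:y1,x0:x1],M,cv2.MOTION_TRANSLATION,(3,200,1e-6)); print(lab,M[:,2].round(2),round(cc,3))
        except cv2.error: print(lab,"fail")
E
python3 trk.py s0; python3 - <<'E'
import cv2
im=cv2.imread("pics/s0.png")[90:240,290:490]
cv2.imwrite("pics/s0c.png",cv2.resize(im,None,fx=4,fy=4,interpolation=2))
E
```

```text
7.3 ang 3.499594939875543 ft [-0.9 -1.7  3.9] [-0.32  0.11 -0.06]
```

View pics/s0c.png

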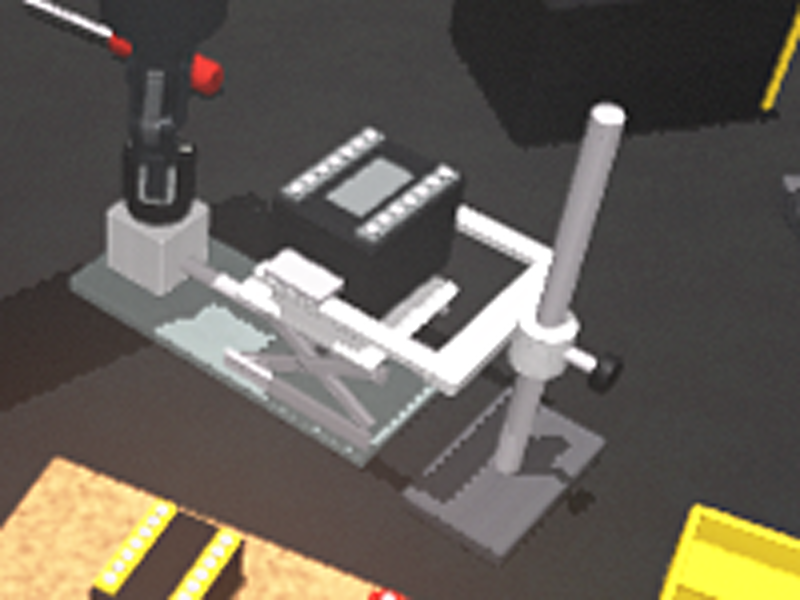

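>>> arm_command(plan=[{"dp":[0,0,0],"spin":0.1},{"dp":[0,0,0],"spin":0.1},{"dp":[0,0,0],"spin":0.1},{"dp":[0,0,0],"spin":0}])

```text
clock: 7.7
position: [0.458, 0.2393, 0.25]
ee_rot: [-0.028, 1.0, -0.0, 0.0]
ft_force: [-0.5, -0.6, 4.7]
grip_width: 0.18
grasp_force: 41.8
```

```bash
python3 trk.py s1
```

```text
7.75 ang 3.2016273003039895 ft [-1.2 -1.8  6.3] [-0.43  0.19 -0.11]
module [ 0. -0.] 1.0
fork [ 0.04 -0.02] 0.999
platform [ 0.05 -0.62] 0.947
```

The view is unobstructed: module top at about (382,140), fork arm at (370,172). The module hasn't moved yet.

>>> arm_command(plan=[{"dp":[0,0,0],"spin":0.08},{"dp":[0,0,0],"spin":0.07},{"dp":[0,0,0],"spin":0}])

```text
clock: 8.05
position: [0.4581, 0.2393, 0.25]
ee_rot: [0.046, 0.999, -0.0, 0.0]
ft_force: [-0.7, -1.6, 6.1]
grip_width: 0.183
grasp_force: 42.1
```

```bash
python3 trk.py s2
```

```text
8.1 ang 3.052326288213244 ft [-0.9 -2.4  7.4] [-0.49  0.23 -0.04]
module [ 0.01 -0.  ] 1.0
fork [ 0.02 -0.01] 1.0
platform [ 0.81 -0.04] 0.862
```

>>> arm_command(plan=[{"dp":[0,0,0],"spin":0.08},{"dp":[0,0,0],"spin":0.07},{"dp":[0,0,0],"spin":0}])

```text
clock: 8.4
position: [0.4581, 0.2394, 0.25]
ee_rot: [0.12, 0.993, -0.0, 0.0]
ft_force: [-1.2, -2.1, 7.1]
grip_width: 0.183
grasp_force: 42.2
```

```bash
python3 trk.py s3
```

```text
8.45 ang 2.902374283174315 ft [-1.1 -2.8  7.6] [-0.49  0.2  -0.  ]
module [ 0.01 -0.07] 0.999
fork [ 0.01 -0.02] 1.0
platform [0.64 0.57] 0.772
```

>>> arm_command(plan=[{"dp":[0,0,0],"spin":0.05},{"dp":[0,0,0],"spin":0.05},{"dp":[0,0,0],"spin":0}])

```text
clock: 8.75
position: [0.4581, 0.2393, 0.25]
ee_rot: [0.169, 0.986, -0.0, 0.0]
ft_force: [-1.4, -1.7, 7.2]
grip_width: 0.181
grasp_force: 42.2
```

```bash
python3 trk.py s4
```

```text
8.8 ang 2.8026119377316334 ft [-1.1 -2.4  7.2] [-0.52  0.23 -0.01]
module [ 0.07 -0.78] 0.998
fork [ 0.01 -0.01] 1.0
platform [0.68 0.65] 0.788
```

>>> arm_command(plan=[{"dp":[0,0,0],"spin":0.05},{"dp":[0,0,0],"spin":0},{"dp":[0,0,0],"spin":0}])

```text
clock: 9.1
position: [0.4581, 0.2393, 0.2501]
ee_rot: [0.193, 0.981, -0.0, 0.0]
ft_force: [-1.3, -1.8, 7.9]
grip_width: 0.182
grasp_force: 42.2
```

```bash
python3 trk.py s5; python3 - <<'E'
from h import *
# expected px for module top rise
p=viewer.camera_params("scene");f=200/np.tan(np.radians(p["vertical_fov"]/2))
g=lambda X:(lambda c:f*c[:2]/c[2])(p["R"]@np.array(X)+p["t"])
print("px per mm up",(g([.605,.19,.16])-g([.605,.19,.155]))/5)
E
```

```text
9.15 ang 2.7529615312974682 ft [-0.8 -1.8  6.6] [-0.44  0.28 -0.07]
module [ 0.1 -1.1] 0.996
fork [-0. -0.] 1.0
platform [0.94 0.99] 0.78
px per mm up [ 0.0526989  -0.35597864]
```

>>> arm_command(plan=[{"dp":[0,0,0],"spin":0.05},{"dp":[0,0,0],"spin":0.05},{"dp":[0,0,0],"spin":0},{"dp":[0,0,0],"spin":0}])

```text
clock: 9.55
position: [0.4581, 0.2393, 0.25]
ee_rot: [0.242, 0.97, -0.0, 0.0]
ft_force: [-1.8, -2.0, 8.2]
grip_width: 0.179
grasp_force: 42.2
```

```bash
python3 trk.py s6
```

```text
9.6 ang 2.652991525989018 ft [-1.2 -3.1  6.9] [-0.51  0.24 -0.02]
module [ 0.23 -1.86] 0.994
fork [ 0.   -0.01] 1.0
platform [0.84 0.96] 0.782
```

>>> arm_command(plan=[{"dp":[0,0,0],"spin":0},{"dp":[0,0,0],"spin":0},{"dp":[0,0,0],"spin":0},{"dp":[0,0,0],"spin":0},{"dp":[0,0,0],"spin":0}], grip=-1)

```text
clock: 10.1
position: [0.4579, 0.2394, 0.2496]
ee_rot: [0.243, 0.97, -0.0, -0.0]
ft_force: [-0.6, 0.0, -0.4]
grip_width: 0.992
grasp_force: 0.0
```

```bash
python3 trk.py s7
```

```text
10.15 ang 2.6500519542334366 ft [ 0.4 -0.5  0.4] [-0.01  0.04 -0.04]
module [ 0.23 -1.87] 0.994
fork [ 0.01 -0.01] 1.0
platform [1.12 1.33] 0.722
```

The module has risen by about 5.2 mm and held when released. I'll retract and check.

>>> arm_command(plan=[{"dp":[0,0,-20],"spin":0},{"dp":[0,0,-35],"spin":0},{"dp":[0,0,-35],"spin":0},{"dp":[0,0,-20],"spin":0},{"dp":[0,0,0],"spin":0}])

```text
clock: 10.65
position: [0.4583, 0.24, 0.3623]
ee_rot: [0.243, 0.97, 0.001, 0.002]
ft_force: [-0.4, 0.3, -0.2]
grip_width: 1.001
grasp_force: 0.0
```

```bash
python3 trk.py s8; python3 - <<'E'
import cv2
im=cv2.imread("pics/s8.png")[90:240,290:490]
cv2.imwrite("pics/s8c.png",cv2.resize(im,None,fx=4,fy=4,interpolation=2))
E
```

```text
10.7 ang 2.649499630949186 ft [ 0.3  0.  -0.9] [ 0.    0.01 -0.  ]
module [ 0.24 -1.86] 0.994
fork [ 0.   -0.01] 1.0
platform [1.12 1.34] 0.712
```

View pics/s8c.png

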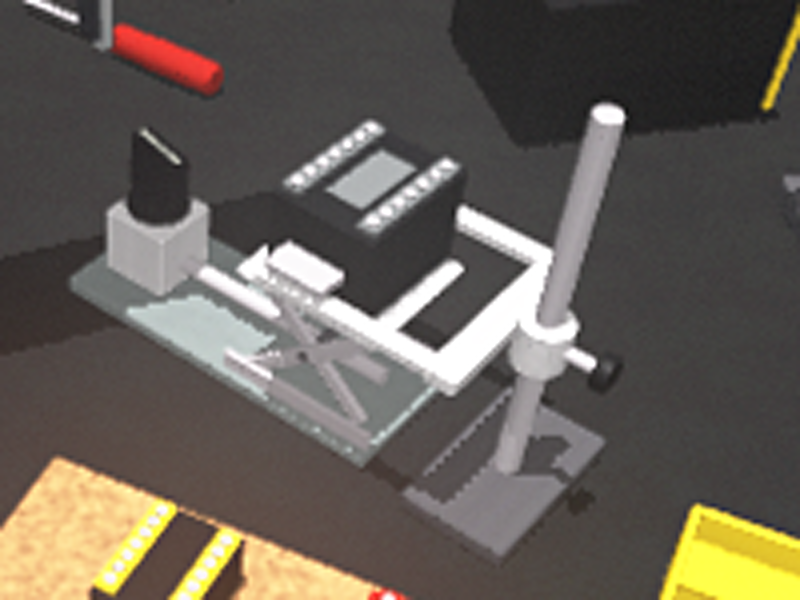

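The knob is turned and free, the platform is raised, and the module stands level with its lugs just above the fork arms (crop around (370,190)). I'll hand it in.

```bash
python3 -c "
from workcell import manip
print(manip.hand_in())"
```

```text
the job is handed in; nothing more can be done
None
```

I turned the module's jack knob clockwise by 0.85 rad, lifting the module about 5 mm off the fork; it stands level on the platform, the other jack was not touched, and the job was handed in at about 10.7 s.

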